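# Line up the canisters by height

### The arm

A 6-joint arm with a two-finger parallel gripper is mounted at the origin on the work surface. World frame = base frame: x ahead of the robot, y to its left, z up, the work surface at z = 0. Lengths are in m, angles in rad, forces in N, time in s.
With the tool pointing down it reaches from about 0.35 to 0.775 m from the base axis. Payload 7.3 kg.
Tool frame: the origin (TCP) lies at the very end of the fingers, on their centre line; the grasp point (between the pads) lies 19 mm behind it; z points along the fingers, y is the line along which they close (so a half turn about z gives the same grasp; the last joint's range is limited). The gripper opens to 92 mm and grips with 3 to 60 N. Pads are 19 mm wide; open, the fingers measure 130 mm over their backs; the gripper's body (75 mm by 190 mm) begins 47 mm behind the grasp point.
Start: joints at [-1.272, 0.342, 1.524, -0, 1.275, -0.146], TCP at [0.226, -0.474, 0.227] pointing down, gripper open.
Joint ranges: [-2.53, 2.53], [-0.77, 2.02], [0.04, 2.7], [-1, 4.14], [0.28, 2.66], [-3.11, 3.11]. Speed limits (rad/s): [2.57, 2.57, 3.14, 3.14, 3.14, 3.14].

### API

Orientations are given as [roll, pitch, yaw] about the fixed x, y, z axes, in that order (R = Rz(yaw) Ry(pitch) Rx(roll)).
In Python, from cell import robot gives the robot as it stands.
- The arm moves only by the tool apply_moves, never from a script. Its argument "motion" is text: rows parted by semicolons, each of 7 numbers parted by spaces: the opening in per cent of the stroke, from 0 (shut) to 100 (fully open), then the shift along the tool's x, y, z in cm, then the turn, a rotation vector about the tool's x, y, z in rad. A call has 1 to 20 rows; each row shifts and turns the commanded pose from where the row before left it, along the tool's axes as they then stand; what a row does not reach is not made up. A row lasts 1/8 s, in which the tool goes at most 62.5 mm and 10.7 degrees, less where a joint would pass 70% of its speed; a pose out of reach is approached as far as the arm can. A call with a gripper value outside its range is refused whole. The fingers move at their own pace and stop on an object; "force" is the grip in N (left out, the last holds). Time passes only in rows, so rows that do not move let the fingers close. It gives the time, the measured TCP pose, the force, the opening and the grip force at its end, in the units of the state.
- robot.observe(): the state, without advancing time (a new reading comes with each control period).
- robot.read_camera(name): name is "scene" or "top" or "wrist"; returns a dict with "img" (400x640x3 uint8, red, green, blue), "fovy" (degrees; the focal length in pixels is half the picture's height over the tangent of half this angle, whatever the lens; pixels are square), "cx", "cy" (the principal point, pixels), "R" (3x3) and "t" (3): a world point X has camera coordinates R X + t; the wrist camera has in their place "hand_eye" (4x4, takes a point from camera to tool coordinates, whose origin is the TCP and whose axes are the flange's). Camera axes: x right, y down, z forward; pixel columns grow to the right and rows downward; lengths in m; the calibration is good to about 2 mm. The wrist camera is an equidistant fisheye: a pixel r from the principal point sees the ray r / f radians off the axis. A picture is of the moment at which its call begins: read the wrist's pose just before it. There is no depth.
- robot.hand_in(): hands the job in; it is judged then, once.
Trained networks look in a picture, given as the dict that the camera call returned (one of the last four; its "shot" number tells which), for a name from the list of things; names that differ only in an ending like _2 or _b are one class to them, and where a whole thing is asked for, a point or a joint stands for the part that bears it (a point fixed in the world has none). Each returns a list of dicts, best first, with "score" (0 to 1); they miss things now and then, are a little off and sometimes report something else, mostly with a low value. They report only what shows in the picture. A call takes as long as a camera call.
- robot.search_frame(target, picture): "centre" ([x, y, z] in m, in world coordinates, good to about 4 mm: the middle of the surface that is visible of it).
- robot.trace(target, picture): "pixels" (400x640 bool, what is visible of it).
The state is a dict: "time": time; "qpos": joint angles; "qvel": joint speeds; "joint_efforts": joint torques, N m; "tool_pos": TCP position; "tool_rot": TCP orientation; "contact_force": force on the tool from outside, world axes, zero at the start; "torque": the same for the moment, N m; "opening": finger opening in m; "grip_force": force on a finger pad.
Only numpy, scipy, OpenCV 4.12 (cv2) and the standard library are available. Lean on these libraries where they do the work, as an engineer would, in place of code of your own. Each camera call takes 0.05 s, during which the arm holds its last target. There are 200 camera calls.

### The job

Clear the puzzle sheet: line the four white canisters up by height on the row of cork coasters, one in the middle of each coaster, the tallest on the coaster next to the mug, then the next tallest, and so on down to the shortest at the succulent's end. Keep them upright and set them down rather than dropping them.

Things in the scene. Friction and masses are not known exactly. Their poses are not given: they have to be found in the camera images.
- canister_xl_mid (a point): centre (half-way up, on the axis) of the tallest canister: an upright round white ceramic jar with a flat brown wooden lid that is fixed on, 61 mm in diameter, 115 mm high in all, about 340 g (may differ by 30 %); z axis up, standing on the counter (z = 0) at the start; too tall to be gripped from above at its middle: grip it 20 to 30 mm below its top
- canister_l_mid (a point): centre (half-way up, on the axis) of the second tallest canister: an upright round white ceramic jar with a flat brown wooden lid that is fixed on, 54 mm in diameter, 95 mm high in all, about 260 g (may differ by 30 %); z axis up, standing on the counter (z = 0) at the start; too tall to be gripped from above at its middle: grip it 20 to 30 mm below its top
- canister_m_mid (a point): centre (half-way up, on the axis) of the second shortest canister: an upright round white ceramic jar with a flat brown wooden lid that is fixed on, 47 mm in diameter, 75 mm high in all, about 190 g (may differ by 30 %); z axis up, standing on the counter (z = 0) at the start; too tall to be gripped from above at its middle: grip it 20 to 30 mm below its top
- canister_s_mid (a point): centre (half-way up, on the axis) of the shortest canister: an upright round white ceramic jar with a flat brown wooden lid that is fixed on, 40 mm in diameter, 55 mm high in all, about 130 g (may differ by 30 %); z axis up, standing on the counter (z = 0) at the start
- coaster_a_top (a point): centre of the upper face (16 mm above the counter) of one of four identical fixed round cork coasters, 80 mm in diameter and 4 mm thick, that lie in a straight row, 92 mm from centre to centre, on a dark wooden board (100 x 385 mm, 12 mm thick, top 12 mm above the counter); the letters say nothing of the place in the row
- coaster_b_top (a point): centre of the upper face (16 mm above the counter) of one of four identical fixed round cork coasters, 80 mm in diameter and 4 mm thick, that lie in a straight row, 92 mm from centre to centre, on a dark wooden board (100 x 385 mm, 12 mm thick, top 12 mm above the counter); the letters say nothing of the place in the row
- coaster_c_top (a point): centre of the upper face (16 mm above the counter) of one of four identical fixed round cork coasters, 80 mm in diameter and 4 mm thick, that lie in a straight row, 92 mm from centre to centre, on a dark wooden board (100 x 385 mm, 12 mm thick, top 12 mm above the counter); the letters say nothing of the place in the row
- coaster_d_top (a point): centre of the upper face (16 mm above the counter) of one of four identical fixed round cork coasters, 80 mm in diameter and 4 mm thick, that lie in a straight row, 92 mm from centre to centre, on a dark wooden board (100 x 385 mm, 12 mm thick, top 12 mm above the counter); the letters say nothing of the place in the row
- mug: white ceramic mug, fixed, 80 mm in diameter, 88 mm high, standing on the counter at one end of the row, in line with the coasters, its axis 110 mm from the centre of the nearest coaster, its handle pointing away from the robot; origin at the centre of its underside
- succulent: green succulent in a terracotta pot, fixed, 80 mm in diameter, 95 mm high, at the other end of the row, as far off as the mug; origin under its centre. (Among the canisters stand a small blue dish and a steel kitchen timer, loose, under 70 mm wide and 35 mm high; every canister has 30 mm or more free all round it at the start.)

How it is judged:
At the end, for the whole second after the job is handed in: Every canister stands upright (within 0.1 rad) and at rest on a coaster of its own, its axis within 15 mm of the coaster's centre, and counted from the mug they stand in order of height: tallest, second tallest, second shortest, shortest ((horizontal distance between canister_xl_mid and coaster_a_top below 0.015 m or horizontal distance between canister_xl_mid and coaster_b_top below 0.015 m or horizontal distance between canister_xl_mid and coaster_c_top below 0.015 m or horizontal distance between canister_xl_mid and coaster_d_top below 0.015 m) and horizontal distance between canister_xl_mid and mug between 0.07 and 0.15 m and height (world z) of canister_xl_mid between 0.0675 and 0.0795 m and angle between each of canister_xl_mid, canister_l_mid, canister_m_mid, canister_s_mid's own z axis and vertical below 0.1 rad and linear speed of each of canister_xl, canister_l, canister_m, canister_s below 0.02 m/s and angular speed of each of canister_xl, canister_l, canister_m, canister_s below 0.2 rad/s and (horizontal distance between canister_l_mid and coaster_a_top below 0.015 m or horizontal distance between canister_l_mid and coaster_b_top below 0.015 m or horizontal distance between canister_l_mid and coaster_c_top below 0.015 m or horizontal distance between canister_l_mid and coaster_d_top below 0.015 m) and horizontal distance between canister_l_mid and mug between 0.162 and 0.242 m and height (world z) of canister_l_mid between 0.0575 and 0.0695 m and (horizontal distance between canister_m_mid and coaster_a_top below 0.015 m or horizontal distance between canister_m_mid and coaster_b_top below 0.015 m or horizontal distance between canister_m_mid and coaster_c_top below 0.015 m or horizontal distance between canister_m_mid and coaster_d_top below 0.015 m) and horizontal distance between canister_m_mid and mug between 0.254 and 0.334 m and height (world z) of canister_m_mid between 0.0475 and 0.0595 m and (horizontal distance between canister_s_mid and coaster_a_top below 0.015 m or horizontal distance between canister_s_mid and coaster_b_top below 0.015 m or horizontal distance between canister_s_mid and coaster_c_top below 0.015 m or horizontal distance between canister_s_mid and coaster_d_top below 0.015 m) and horizontal distance between canister_s_mid and mug between 0.346 and 0.426 m and height (world z) of canister_s_mid between 0.0375 and 0.0495 m); the robot touches nothing.
It fails at once if a canister is tipped over (leans more than 35 degrees) (angle between any of canister_xl_mid, canister_l_mid, canister_m_mid, canister_s_mid's own z axis and vertical above 0.61 rad).
It fails at once if a canister is dropped or knocked flying (moves faster than 0.6 m/s, as after a fall of 20 mm, with no finger on it) ((linear speed of canister_xl above 0.6 m/s and contact force between the fingers and canister_xl below 0.05 N) or (linear speed of canister_l above 0.6 m/s and contact force between the fingers and canister_l below 0.05 N) or (linear speed of canister_m above 0.6 m/s and contact force between the fingers and canister_m below 0.05 N) or (linear speed of canister_s above 0.6 m/s and contact force between the fingers and canister_s below 0.05 N)).
It also fails if it takes over 101 s, if anything falls off the work surface, if the arm or the gripper's body presses on something with over 40 N, if the wrist force passes 120 N, or if a joint passes its speed limit or range.

## Working session

There is one attempt and no reset: what is moved stays moved. The work goes in short steps, Python scripts to look and compute and a tool call to move; the robot and the scene stay as the last step left them, time stands still between calls to the robot, and variables do not carry over. Pictures are saved under pics/ and viewed, at most 14 in all, crops included, and the job is handed in when it is done.

Besides the shell and the picture viewer there is one more tool, called after "Emit:" by a JSON object that holds its "name" and its "arguments". apply_moves: Moves the arm, as the interface text tells. Its arguments: {"type":"object","properties":{"motion":{"type":"string"},"force":{"type":"number"}},"required":["motion"]}

```bash
ls; mkdir -p pics
cat > h.py <<'E'
from cell import robot
import numpy as np, cv2
def save(p,n): cv2.imwrite('pics/'+n,cv2.cvtColor(p['img'],cv2.COLOR_RGB2BGR))
def ray(p,u,v):
    f=p['img'].shape[0]/2/np.tan(np.radians(p['fovy'])/2)
    d=np.array([(u-p['cx'])/f,(v-p['cy'])/f,1.])
    R=np.array(p['R']);return -R.T@np.array(p['t']),R.T@d
def atz(p,u,v,z):
    o,d=ray(p,u,v);return (o+d*(z-o[2])/d[2])[:2]
def proj(p,X):
    f=p['img'].shape[0]/2/np.tan(np.radians(p['fovy'])/2)
    c=np.array(p['R'])@np.array(X)+np.array(p['t']);return p['cx']+f*c[0]/c[2],p['cy']+f*c[1]/c[2]
E
python3 - <<'E'
from h import *
np.set_printoptions(precision=4,suppress=True)
print(robot.observe())
for c in ['top','scene']:
    p=robot.read_camera(c);save(p,c+'0.png')
    print(c,p['fovy'],-np.array(p['R']).T@np.array(p['t']))
    for n in ['canister_xl_mid','canister_l_mid','canister_m_mid','canister_s_mid','coaster_a_top','mug','succulent']:
        for r in robot.search_frame(n,p): print(n,np.round(r['centre'],3),round(r['score'],2),np.round(proj(p,r['centre'])))
E
```

```text
pics
{'time': 0.0, 'qpos': array([-1.272 ,  0.3427,  1.525 , -0.    ,  1.2754, -0.146 ]), 'qvel': array([ 0.001 ,  0.0007, -0.0015,  0.0005,  0.0013,  0.0001]), 'joint_efforts': array([ -0.0007, -43.1248, -24.4219,   0.0715,   0.0558,  -0.0001]), 'tool_pos': array([ 0.2258, -0.4735,  0.226 ]), 'tool_rot': array([-3.14  , -0.0002,  0.4448]), 'contact_force': array([-0.3421,  0.0052, -0.1508]), 'torque': array([ 0.0318, -0.0216,  0.013 ]), 'grip_force': 0.0, 'opening': 0.09186858549060711}
top 55.20427284727799 [0.4366 0.0077 1.0357]
canister_xl_mid [ 0.421 -0.182  0.112] 0.57 [391. 262.]
canister_l_mid [0.441 0.324 0.097] 0.83 [182. 248.]
canister_l_mid [0.666 0.307 0.04 ] 0.71 [202. 162.]
canister_m_mid [0.483 0.073 0.077] 0.73 [286. 234.]
canister_s_mid [ 0.453 -0.334  0.057] 0.82 [446. 251.]
coaster_a_top [0.647 0.093 0.014] 0.64 [283. 174.]
mug [0.666 0.308 0.041] 0.78 [201. 162.]
succulent [ 0.619 -0.195  0.062] 0.69 [392. 185.]
scene 48.263898996394076 [ 1.1859 -0.1716  0.6698]
canister_xl_mid [ 0.446 -0.192  0.076] 0.58 [218. 167.]
canister_l_mid [0.458 0.321 0.061] 0.89 [446. 138.]
canister_m_mid [0.503 0.062 0.055] 0.78 [343. 171.]
canister_m_mid [ 0.468 -0.333  0.039] 0.58 [152. 199.]
canister_s_mid [ 0.469 -0.333  0.04 ] 0.59 [152. 199.]
coaster_a_top [0.649 0.093 0.016] 0.91 [379. 230.]
mug [0.682 0.287 0.054] 0.89 [482. 210.]
succulent [ 0.64  -0.198  0.066] 0.57 [226. 240.]
```

View pics/top0.png

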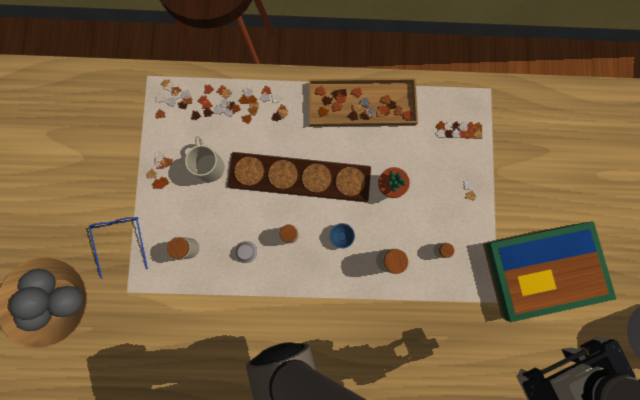

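View pics/scene0.png

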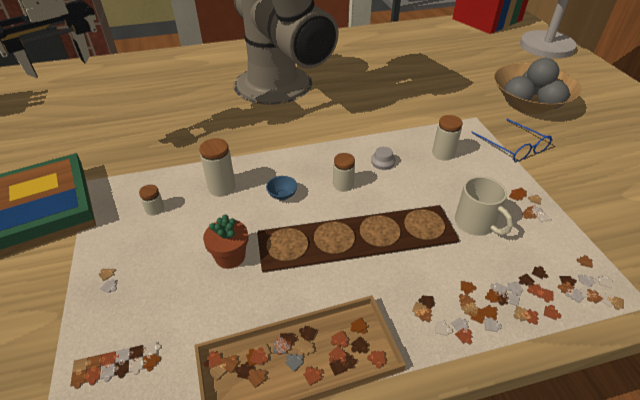

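The top view shows the lids at L (179,248), M (288,234), XL (395,261) and S (446,250). The mug is at (202,162), the coasters run from (249,171) to (350,181), and the succulent is at (394,182). The scene view agrees. Next I'll fit known cylinder silhouettes to the traces in both views.

```bash
cat > fit.py <<'E'
from h import *
from scipy.optimize import minimize
TH=np.linspace(0,2*np.pi,60)
def sil(p,x,y,d,h,z0=0):
    P=[proj(p,(x+d/2*np.cos(a),y+d/2*np.sin(a),z)) for a in TH for z in (z0,z0+h)]
    m=np.zeros((1200,1920),np.uint8);hl=cv2.convexHull((np.array(P,np.float32)+.5)*3)
    cv2.fillConvexPoly(m,np.round(hl).astype(int),1)
    return cv2.resize(m.astype(np.float32),(640,400),interpolation=cv2.INTER_AREA)
def fit(views,x0,d,h,z0=0):
    c=lambda q:sum(np.abs(sil(p,q[0],q[1],d,h,z0)-m).sum() for p,m in views)
    s=np.array([[0,0],[.012,0],[0,.012]])+x0
    r=minimize(c,x0,method='Nelder-Mead',options=dict(initial_simplex=s,xatol=2e-4))
    return r.x,r.fun/sum(m.sum() for _,m in views)
E
python3 - <<'E'
from fit import *
np.set_printoptions(precision=4,suppress=True)
T=robot.read_camera('top');S=robot.read_camera('scene')
C={'xl':((.421,-.182),.061,.115),'l':((.441,.324),.054,.095),'m':((.483,.073),.047,.075),'s':((.453,-.334),.040,.055)}
for n,(x0,d,h) in C.items():
    vs=[]
    for p in (T,S):
        for r in robot.trace(f'canister_{n}_mid',p):
            m=r['pixels'].astype(np.float32)
            if (sil(p,*x0,d,h)*m).sum()>.3*m.sum(): vs.append((p,m));break
    print(n,len(vs),[ (v[0]['shot'],fit([v],x0,d,h)) for v in vs],fit(vs,x0,d,h) if vs else None)
for nm,p in(('T',T),('S',S)):
    for r in robot.trace('coaster_a_top',p):
        k,_,st,ce=cv2.connectedComponentsWithStats(r['pixels'].astype(np.uint8))
        print(nm,round(r['score'],2),[(st[i,4],ce[i],atz(p,*ce[i],.016)) for i in range(1,k) if st[i,4]>50])
E
```

```text
xl 1 [(4, (array([ 0.4231, -0.1929]), np.float64(0.0991407799074686)))] (array([ 0.4231, -0.1929]), np.float64(0.0991407799074686))
l 2 [(3, (array([0.4415, 0.3345]), np.float64(0.09465020433419481))), (4, (array([0.4415, 0.3345]), np.float64(0.056884637860019814)))] (array([0.4415, 0.3346]), np.float64(0.07057148978214135))
m 1 [(3, (array([0.4863, 0.0687]), np.float64(0.12895376664878677)))] (array([0.4863, 0.0687]), np.float64(0.12895376664878677))
s 2 [(3, (array([ 0.4556, -0.335 ]), np.float64(0.3259259033203125))), (4, (array([ 0.4558, -0.3378]), np.float64(0.10938399978664048)))] (array([ 0.4558, -0.3379]), np.float64(0.17247098476732547))
T 0.79 [(np.int32(650), array([281.8123, 174.0323]), array([0.6467, 0.0962]))]
T 0.63 [(np.int32(597), array([182.3585, 247.6482]), array([0.4409, 0.3487]))]
S 0.75 [(np.int32(1003), array([379.6181, 230.9073]), array([0.65  , 0.0931]))]
```

Run:
```python
from fit import *
np.set_printoptions(precision=4,suppress=True)
T=robot.read_camera('top');S=robot.read_camera('scene')
def row(q): # c2 x,y, angle, toward -y
    d=np.array([-np.sin(q[2]),-np.cos(q[2])]);return [np.array(q[:2])+d*.092*k for k in (-1,0,1,2)]
vs=[]
for p in(T,S):
    g=p['img'].astype(int).max(2)
    z=sum(sil(p,*c,.092,.001,.015) for c in row((.648,.0945,.08)))>0
    t,_=cv2.threshold(g[z].astype(np.uint8).reshape(-1,1),0,1,cv2.THRESH_OTSU)
    m=((g>t)&z).astype(np.uint8); m=cv2.morphologyEx(m,cv2.MORPH_CLOSE,np.ones((3,3)))
    vs.append((p,m.astype(np.float32)))
    cv2.imwrite(f"pics/m{p['shot']}.png",m*255)
def run(v):
    c=lambda q:sum(np.abs(sum(sil(p,*c,.08,.0005,.0155) for c in row(q))-m).sum() for p,m in v)
    s=np.array([[0,0,0],[.01,0,0],[0,.01,0],[0,0,.05]])+[.648,.0945,.08]
    r=minimize(c,s[0],method='Nelder-Mead',options=dict(initial_simplex=s,xatol=2e-4))
    print(r.x,r.fun/sum(m.sum() for _,m in v),np.array(row(r.x)))
for v in([vs[0]],[vs[1]],vs):run(v)
```

```text
[0.6478 0.0948 0.0734] 0.07128848282996271 [[ 0.6546  0.1865]
 [ 0.6478  0.0948]
 [ 0.6411  0.003 ]
 [ 0.6343 -0.0887]]
[0.6461 0.0936 0.0749] 0.0710814570037412 [[ 0.653   0.1853]
 [ 0.6461  0.0936]
 [ 0.6392  0.0019]
 [ 0.6324 -0.0899]]
[0.6468 0.0941 0.0741] 0.07971340943758924 [[ 0.6536  0.1858]
 [ 0.6468  0.0941]
 [ 0.6399  0.0023]
 [ 0.6331 -0.0894]]
```

Emit:
{"name": "apply_moves", "arguments": {"motion": "100 0 0 0 0 0 -0.1754; 100 0 0 0 0 0 -0.1754; 100 0 0 0 0 0 -0.1754; 100 0 0 0 0 0 -0.1754; 100 0 0 0 0 0 -0.1754; 100 0 0 0 0 0 -0.1754; 100 3.68 2.2 0.5 0 0 0; 100 3.68 2.2 0.5 0 0 0; 100 3.68 2.2 0.5 0 0 0; 100 3.68 2.2 0.5 0 0 0; 100 3.68 2.2 0.5 0 0 0; 100 3.68 2.2 0.5 0 0 0; 100 3.68 2.2 0.5 0 0 0; 100 3.7 2.2 0.5 0 0 0; 100 0 0 0 0 0 0; 100 0 0 0 0 0 0", "force": 25}}

```text
time: 3.5
tool_pos: [0.423, -0.1934, 0.1868]
tool_rot: [-3.142, 0.001, 1.498]
contact_force: [0.4, -0.4, 0.3]
opening: 0.0915
grip_force: 0.0
```

```bash
cat >> h.py <<'E'
from scipy.spatial.transform import Rotation as Ro
def wrist(P=None):
    s=robot.observe();p=robot.read_camera('wrist')
    W=np.eye(4);W[:3,:3]=Ro.from_euler('xyz',s['tool_rot']).as_matrix();W[:3,3]=s['tool_pos']
    return p,W@np.array(p['hand_eye'])
def watz(p,M,u,v,z):
    f=200/np.tan(np.radians(p['fovy'])/2);a=np.array([u-p['cx'],v-p['cy']]);r=np.hypot(*a)
    d=M[:3,:3]@np.r_[np.sin(r/f)*a/max(r,1e-9),np.cos(r/f)];o=M[:3,3]
    return (o+d*(z-o[2])/d[2])[:2]
def wproj(p,M,X):
    f=200/np.tan(np.radians(p['fovy'])/2);c=M[:3,:3].T@(np.array(X)-M[:3,3]);h=np.hypot(c[0],c[1])
    return np.array([p['cx'],p['cy']])+f*np.arctan2(h,c[2])*c[:2]/h
E
python3 - <<'E'
from h import *
p,M=wrist();im=p.copy();im['img']=p['img'].copy()
for z,r in((.115,.0305),(0,.0305)):
    q=np.array([wproj(p,M,(.4231+r*np.cos(a),-.1929+r*np.sin(a),z)) for a in np.linspace(0,6.28,60)])
    cv2.polylines(im['img'],[np.round(q).astype(int)],True,(0,255,0))
save(im,'w1.png')
for r in robot.search_frame('canister_xl_mid',p):print(r)
E
```

```text
{'centre': [0.4232, -0.1858, 0.1138], 'score': 0.92}
```

View pics/w1.png

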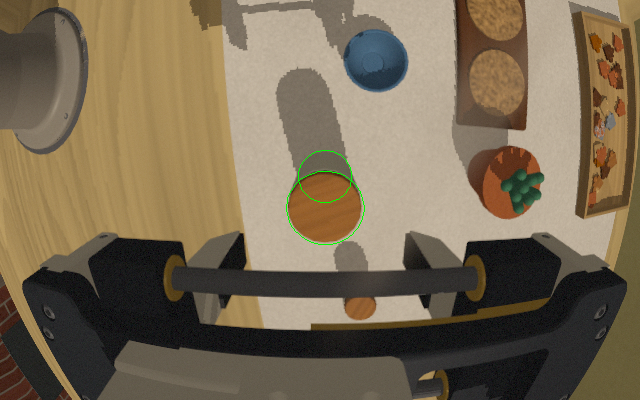

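The overlaid lid circle lands on the XL lid at (325,207), so the fit is good. Descending to grip.

Emit:
{"name": "apply_moves", "arguments": {"motion": "100 0 0 2.9 0 0 0; 100 0 0 2.9 0 0 0; 100 0 0 2.9 0 0 0; 100 0 0 2.9 0 0 0; 100 0 0 0 0 0 0; 100 0 0 0 0 0 0; 0 0 0 0 0 0 0; 0 0 0 0 0 0 0; 0 0 0 0 0 0 0; 0 0 0 0 0 0 0; 0 0 0 0 0 0 0; 0 0 0 0 0 0 0; 0 0 0 0 0 0 0; 0 0 0 0 0 0 0", "force": 25}}

```text
time: 5.35
tool_pos: [0.4232, -0.1931, 0.071]
tool_rot: [3.141, 0.0, 1.497]
contact_force: [-0.9, 0.3, 5.2]
opening: 0.0604
grip_force: 25.0
```

Emit:
{"name": "apply_moves", "arguments": {"motion": "0 0 0 -1 0 0 0; 0 0 0 -2.5 0 0 0; 0 0 0 -2.5 0 0 0; 0 0 0 -2.5 0 0 0; 0 2 1.02 0 0 0 0; 0 4 2.04 0 0 0 0; 0 5 2.56 0 0 0 0; 0 5.5 2.81 0 0 0 0; 0 5.5 2.81 0 0 0 0; 0 5.5 2.81 0 0 0 0; 0 5 2.56 0 0 0 0; 0 4 2.04 0 0 0 0; 0 2 1.02 0 0 0 0; 0 1 0.51 0 0 0 0; 0 0 0 0 0 0 0; 0 0 0 0 0 0 0; 0 0 0 0 0 0 0"}}

```text
time: 7.48
tool_pos: [0.6532, 0.185, 0.156]
tool_rot: [-3.141, 0.0, 1.496]
contact_force: [-0.3, -0.5, -4.4]
opening: 0.0604
grip_force: 25.0
```

Run:
```python
from h import *
p,M=wrist();im=p.copy();im['img']=p['img'].copy()
for k,(x,y) in enumerate([(.6536,.1858),(.6468,.0941),(.6399,.0023),(.6331,-.0894)]):
    q=np.array([wproj(p,M,(x+.04*np.cos(a),y+.04*np.sin(a),.016)) for a in np.linspace(0,6.28,60)])
    cv2.polylines(im['img'],[np.round(q).astype(int)],True,(0,255,0))
save(im,'w2.png')
s=robot.observe();print(s['tool_pos'],s['contact_force'],s['opening'],s['grip_force'])
```

```text
[0.65330314 0.18513549 0.15601993] [-0.10991788  0.18703821 -4.00678417] 0.060214059122841695 24.99798059463501
```

View pics/w2.png

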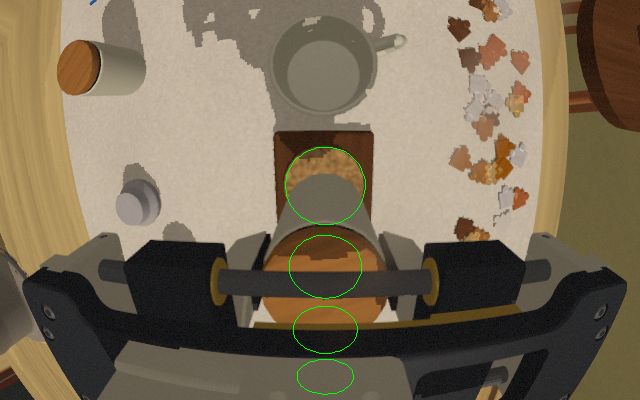

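The coaster circle at (325,185) matches the picture and the jar is held centred. Lowering.

Emit:
{"name": "apply_moves", "arguments": {"motion": "0 0 0 2 0 0 0; 0 0 0 2 0 0 0; 0 0 0 1.2 0 0 0; 0 0 0 0.6 0 0 0; 0 0 0 0.4 0 0 0; 0 0 0 0.3 0 0 0; 0 0 0 0.3 0 0 0; 0 0 0 0.1 0 0 0; 0 0 0 0.1 0 0 0; 0 0 0 0 0 0 0; 0 0 0 0 0 0 0"}}

```text
time: 8.9
tool_pos: [0.6535, 0.1861, 0.087]
tool_rot: [3.141, -0.0, 1.497]
contact_force: [-3.7, -0.5, 6.8]
opening: 0.0607
grip_force: 25.0
```

Emit:
{"name": "apply_moves", "arguments": {"motion": "80 0 0 0 0 0 0; 100 0 0 0 0 0 0; 100 0 0 0 0 0 0; 100 0 0 0 0 0 0; 100 0 0 0 0 0 0; 100 0 0 -2 0 0 0; 100 0 0 -3.5 0 0 0; 100 0 0 -4 0 0 0; 100 1.3 -2.2 0 0 0 0; 100 2.6 -4.4 0 0 0 0; 100 3.2 -5.35 0 0 0 0; 100 3.2 -5.3 0 0 0 0; 100 2 -3.4 0 0 0 0; 100 0.97 -1.6 0 0 0 0; 100 0 0 0 0 0 0; 100 0 0 0 0 0 0"}}

```text
time: 10.9
tool_pos: [0.4426, 0.334, 0.1806]
tool_rot: [3.141, 0.0, 1.496]
contact_force: [0.5, -0.2, -0.6]
opening: 0.0916
grip_force: 0.0
```

Run:
```python
from fit import *
S=robot.read_camera('scene')
for r in robot.trace('canister_xl_mid',S)[:2]: print(r['score'],fit([(S,r['pixels'].astype(np.float32))],(.6536,.1858),.061,.115,.016))
print(robot.observe()['tool_pos'])
p,M=wrist();im=p.copy();im['img']=np.hstack([p['img'],S['img']]).copy()
for x,y,z,r in((.4415,.3346,.095,.027),):
    q=np.array([wproj(p,M,(x+r*np.cos(a),y+r*np.sin(a),z)) for a in np.linspace(0,6.28,60)])
    cv2.polylines(im['img'],[np.round(q).astype(int)],True,(0,255,0))
im['img']=cv2.resize(im['img'],(800,250),interpolation=cv2.INTER_AREA);save(im,'w3.png')
```

```text
0.61 (array([0.65475054, 0.18434264]), np.float64(0.04378109452736319))
0.46 (array([-0.6542125 ,  0.37203438]), np.float64(1.0))
[0.44253849 0.33385767 0.18044785]
```

View pics/w3.png

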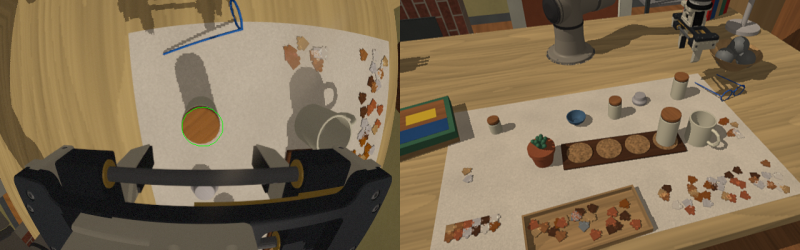

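XL stands on the mug-end coaster at (0.655,0.184). The L circle sits on its lid. Gripping L now.

Emit:
{"name": "apply_moves", "arguments": {"motion": "100 0 -0.1 3 0 0 0; 100 0 0 3.5 0 0 0; 100 0 0 3.5 0 0 0; 100 0 0 2.95 0 0 0; 100 0 0 0 0 0 0; 100 0 0 0 0 0 0; 0 0 0 0 0 0 0; 0 0 0 0 0 0 0; 0 0 0 0 0 0 0; 0 0 0 0 0 0 0; 0 0 0 0 0 0 0; 0 0 0 0 0 0 0; 0 0 0 0 0 0 0; 0 0 0 0 0 0 0; 0 0 0 0 0 0 0", "force": 25}}

```text
time: 12.92
tool_pos: [0.4402, 0.3348, 0.0513]
tool_rot: [3.142, -0.0, 1.497]
contact_force: [-1.1, -1.3, 3.9]
opening: 0.0536
grip_force: 25.0
```

Emit:
{"name": "apply_moves", "arguments": {"motion": "0 0 0 -1 0 0 0; 0 0 0 -3 0 0 0; 0 0 0 -3 0 0 0; 0 0 0 -3 0 0 0; 0 -2 0 0 0 0 0; 0 -4.5 0.5 0 0 0 0; 0 -5 1.5 0 0 0 0; 0 -5 3 0 0 0 0; 0 -3 4.5 0 0 0 0; 0 -2 5 0 0 0 0; 0 -0.98 4.5 0 0 0 0; 0 0 2.3 0 0 0 0; 0 0 1.04 0 0 0 0; 0 0 0 0 0 0 0; 0 0 0 0 0 0 0; 0 0 0 0 0 0 0; 0 0 0 0 0 0 0"}}

```text
time: 15.05
tool_pos: [0.6462, 0.0944, 0.1516]
tool_rot: [3.141, 0.0, 1.498]
contact_force: [0.1, 0.1, -1.5]
opening: 0.0537
grip_force: 25.0
```

Emit:
{"name": "apply_moves", "arguments": {"motion": "0 0 0 2.5 0 0 0; 0 0 0 2.5 0 0 0; 0 0 0 1.4 0 0 0; 0 0 0 0.6 0 0 0; 0 0 0 0.4 0 0 0; 0 0 0 0.3 0 0 0; 0 0 0 0.3 0 0 0; 0 0 0 0.2 0 0 0; 0 0 0 0.1 0 0 0; 0 0 0 0.1 0 0 0; 0 0 0 0 0 0 0; 0 0 0 0 0 0 0"}}

```text
time: 16.55
tool_pos: [0.6466, 0.0942, 0.0673]
tool_rot: [3.141, 0.0, 1.497]
contact_force: [-0.1, 0.3, -1.3]
opening: 0.0534
grip_force: 25.0
```

Emit:
{"name": "apply_moves", "arguments": {"motion": "0 0 0 0.1 0 0 0; 0 0 0 0 0 0 0; 0 0 0 0 0 0 0"}}

```text
time: 16.92
tool_pos: [0.6466, 0.0942, 0.0673]
tool_rot: [3.141, 0.0, 1.497]
contact_force: [-3.6, 0.4, 5.2]
opening: 0.0538
grip_force: 25.0
```

Emit:
{"name": "apply_moves", "arguments": {"motion": "80 0 0 0 0 0 0; 100 0 0 0 0 0 0; 100 0 0 0 0 0 0; 100 0 0 0 0 0 0; 100 0 0 0 0 0 0; 100 0 0 -2 0 0 0; 100 0 0 -3.5 0 0 0; 100 0 0 -3.5 0 0 0; 100 -0.5 -2 0 0 0 0; 100 -0.9 -4 0 0 0 0; 100 -1 -4.5 0 0 0 0; 100 -0.9 -3.5 0 0 0 0; 100 -0.42 -1.77 0 0 0 0; 100 0 0 0 0 0 0; 100 0 0 0 0 0 0"}}

```text
time: 18.8
tool_pos: [0.4876, 0.0687, 0.1565]
tool_rot: [3.14, -0.0, 1.497]
contact_force: [0.7, -0.1, -0.0]
opening: 0.0918
grip_force: 0.0
```

Run:
```python
from fit import *
T=robot.read_camera('top');S=robot.read_camera('scene')
for p in(S,T):
  for r in robot.trace('canister_l_mid',p)[:2]: print(r['score'],fit([(p,r['pixels'].astype(np.float32))],(.6468,.0941),.054,.095,.016))
print(robot.observe()['tool_pos'])
p,M=wrist();im=p.copy();im['img']=np.hstack([p['img'],S['img']]).copy()
for x,y,z,r in((.4863,.0687,.075,.0235),):
    q=np.array([wproj(p,M,(x+r*np.cos(a),y+r*np.sin(a),z)) for a in np.linspace(0,6.28,60)])
    cv2.polylines(im['img'],[np.round(q).astype(int)],True,(0,255,0))
im['img']=cv2.resize(im['img'],(800,250),interpolation=cv2.INTER_AREA);save(im,'w4.png')
```

```text
0.76 (array([0.6455872 , 0.09522837]), np.float64(0.09389899236505682))
0.47 (array([-0.5307   ,  0.8701625]), np.float64(1.0))
0.56 (array([0.64702247, 0.0948336 ]), np.float64(0.23080926756668985))
[0.4871155  0.0687419  0.15598371]
```

View pics/w4.png

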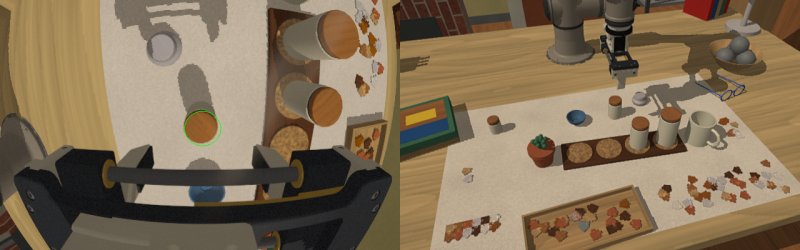

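L is placed within 1 mm. The M circle agrees with its lid to about 2 mm. Gripping M now.

Emit:
{"name": "apply_moves", "arguments": {"motion": "100 -0.1 -0.05 3 0 0 0; 100 0 0 3.5 0 0 0; 100 0 0 3.5 0 0 0; 100 0 0 2.5 0 0 0; 100 0 0 0 0 0 0; 100 0 0 0 0 0 0; 0 0 0 0 0 0 0; 0 0 0 0 0 0 0; 0 0 0 0 0 0 0; 0 0 0 0 0 0 0; 0 0 0 0 0 0 0; 0 0 0 0 0 0 0; 0 0 0 0 0 0 0; 0 0 0 0 0 0 0; 0 0 0 0 0 0 0; 0 0 0 0 0 0 0", "force": 25}}

```text
time: 21.05
tool_pos: [0.4857, 0.0677, 0.0312]
tool_rot: [-3.141, 0.0, 1.497]
contact_force: [-2.7, -0.3, 3.4]
opening: 0.0465
grip_force: 25.0
```

Emit:
{"name": "apply_moves", "arguments": {"motion": "0 0 0 -1 0 0 0; 0 0 0 -3 0 0 0; 0 0 0 -3 0 0 0; 0 0 0 -3 0 0 0; 0 -1 2 0 0 0 0; 0 -1.5 4 0 0 0 0; 0 -1.5 4.5 0 0 0 0; 0 -0.9 3.5 0 0 0 0; 0 -0.48 1.84 0 0 0 0; 0 0 0 0 0 0 0; 0 0 0 0 0 0 0; 0 0 0 0 0 0 0; 0 0 0 2.5 0 0 0; 0 0 0 2.5 0 0 0; 0 0 0 1.4 0 0 0; 0 0 0 0.6 0 0 0; 0 0 0 0.4 0 0 0; 0 0 0 0.3 0 0 0; 0 0 0 0 0 0 0; 0 0 0 0 0 0 0"}}

```text
time: 23.55
tool_pos: [0.6402, 0.0023, 0.0546]
tool_rot: [3.141, 0.0, 1.497]
contact_force: [0.5, -0.8, -2.5]
opening: 0.0466
grip_force: 25.0
```

Emit:
{"name": "apply_moves", "arguments": {"motion": "0 0 0 0.3 0 0 0; 0 0 0 0.2 0 0 0; 0 0 0 0.1 0 0 0; 0 0 0 0.1 0 0 0; 0 0 0 0.1 0 0 0; 0 0 0 0 0 0 0; 0 0 0 0 0 0 0"}}

```text
time: 24.42
tool_pos: [0.64, 0.0024, 0.0473]
tool_rot: [3.141, 0.0, 1.497]
contact_force: [-3.1, -0.2, 5.3]
opening: 0.0466
grip_force: 25.0
```

Emit:
{"name": "apply_moves", "arguments": {"motion": "75 0 0 0 0 0 0; 100 0 0 0 0 0 0; 100 0 0 0 0 0 0; 100 0 0 0 0 0 0; 100 0 0 0 0 0 0; 100 0 0 -2 0 0 0; 100 0 0 -4 0 0 0; 100 0 0 -4 0 0 0; 100 -2 -0.9 0 0 0 0; 100 -4 -1.8 0 0 0 0; 100 -5 -2.25 0 0 0 0; 100 -5 -2.25 0 0 0 0; 100 -5 -2.25 0 0 0 0; 100 -5 -2.25 0 0 0 0; 100 -4.5 -2.02 0 0 0 0; 100 -3 -1.35 0 0 0 0; 100 -1.5 -0.67 0 0 0 0; 100 -0.31 -0.12 0 0 0 0; 100 0 0 0 0 0 0; 100 0 0 0 0 0 0"}}

```text
time: 26.92
tool_pos: [0.4564, -0.337, 0.1462]
tool_rot: [-3.142, -0.0, 1.499]
contact_force: [-0.1, 0.9, -1.0]
opening: 0.0915
grip_force: 0.0
```

Run:
```python
from fit import *
T=robot.read_camera('top');S=robot.read_camera('scene')
for p in(S,T):
  for r in robot.trace('canister_m_mid',p)[:2]: print(r['score'],fit([(p,r['pixels'].astype(np.float32))],(.6399,.0023),.047,.075,.016))
print(robot.observe()['tool_pos'])
p,M=wrist();im=p.copy();im['img']=np.hstack([p['img'],S['img']]).copy()
for x,y,z,r in((.4558,-.338,.055,.02),):
    q=np.array([wproj(p,M,(x+r*np.cos(a),y+r*np.sin(a),z)) for a in np.linspace(0,6.28,60)])
    cv2.polylines(im['img'],[np.round(q).astype(int)],True,(0,255,0))
im['img']=cv2.resize(im['img'],(800,250),interpolation=cv2.INTER_AREA);save(im,'w5.png')
```

```text
0.76 (array([0.64275577, 0.00320043]), np.float64(0.08726899383983573))
0.62 (array([0.63940763, 0.00436506]), np.float64(0.19854281065893956))
[ 0.45618429 -0.33752423  0.14627783]
```

View pics/w5.png

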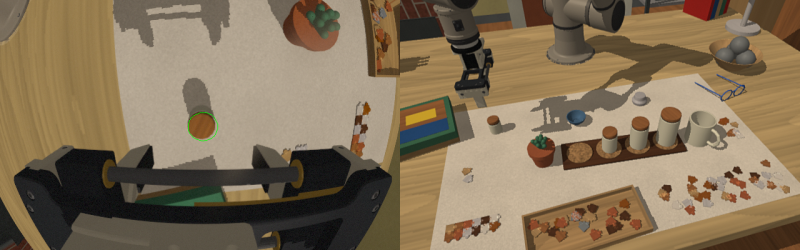

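M is in the middle of the third coaster, and the S circle sits on its lid. Gripping S now.

Emit:
{"name": "apply_moves", "arguments": {"motion": "100 0 0 3 0 0 0; 100 0 0 3.5 0 0 0; 100 0 0 3.5 0 0 0; 100 0 0 2 0 0 0; 100 0 0 1 0 0 0; 100 0 0 0 0 0 0; 100 0 0 0 0 0 0; 0 0 0 0 0 0 0; 0 0 0 0 0 0 0; 0 0 0 0 0 0 0; 0 0 0 0 0 0 0; 0 0 0 0 0 0 0; 0 0 0 0 0 0 0; 0 0 0 0 0 0 0; 0 0 0 0 0 0 0; 0 0 0 0 0 0 0; 0 0 0 0 0 0 0; 0 0 0 0 0 0 0", "force": 20}}

```text
time: 29.42
tool_pos: [0.4558, -0.338, 0.0162]
tool_rot: [-3.142, -0.0, 1.497]
contact_force: [-0.1, 0.3, -0.6]
opening: 0.0397
grip_force: 20.0
```

Emit:
{"name": "apply_moves", "arguments": {"motion": "0 0 0 -1.5 0 0 0; 0 0 0 -3.5 0 0 0; 0 0 0 -4 0 0 0; 0 0 0 -3 0 0 0; 0 1.5 0.91 0 0 0 0; 0 3.5 2.13 0 0 0 0; 0 5 3.04 0 0 0 0; 0 5 3.04 0 0 0 0; 0 5 3.04 0 0 0 0; 0 3.5 2.13 0 0 0 0; 0 1.8 1.09 0 0 0 0; 0 0.8 0.47 0 0 0 0; 0 0 0 0 0 0 0; 0 0 0 0 0 0 0; 0 0 0 0 0 0 0; 0 0 0 3 0 0 0; 0 0 0 3 0 0 0; 0 0 0 2 0 0 0; 0 0 0 0 0 0 0; 0 0 0 0 0 0 0"}}

```text
time: 31.92
tool_pos: [0.6336, -0.09, 0.0573]
tool_rot: [3.14, 0.0, 1.497]
contact_force: [-0.5, -0.3, -1.2]
opening: 0.0392
grip_force: 20.0
```

Emit:
{"name": "apply_moves", "arguments": {"motion": "0 0 0 1 0 0 0; 0 0 0 0.6 0 0 0; 0 0 0 0.3 0 0 0; 0 0 0 0.2 0 0 0; 0 0 0 0.1 0 0 0; 0 0 0 0.1 0 0 0; 0 0 0 0.1 0 0 0; 0 0 0 0 0 0 0; 0 0 0 0 0 0 0"}}

```text
time: 33.05
tool_pos: [0.6331, -0.0894, 0.0322]
tool_rot: [3.142, 0.0, 1.497]
contact_force: [-0.2, -0.6, -0.3]
opening: 0.0397
grip_force: 20.0
```

Emit:
{"name": "apply_moves", "arguments": {"motion": "0 0 0 0.05 0 0 0; 0 0 0 0.05 0 0 0; 0 0 0 0 0 0 0; 0 0 0 0 0 0 0"}}

```text
time: 33.55
tool_pos: [0.6331, -0.0895, 0.0322]
tool_rot: [3.141, 0.0, 1.497]
contact_force: [-3.0, 1.1, 5.7]
opening: 0.0394
grip_force: 20.0
```

Landed. Releasing and backing off upward, then to one side toward the robot.

Emit:
{"name": "apply_moves", "arguments": {"motion": "70 0 0 0 0 0 0; 100 0 0 0 0 0 0; 100 0 0 0 0 0 0; 100 0 0 0 0 0 0; 100 0 0 0 0 0 0; 100 0 0 -2 0 0 0; 100 0 0 -4 0 0 0; 100 0 0 -5 0 0 0; 100 0 0 -5 0 0 0; 100 -2 -3 0 0 0 0; 100 -3 -5 0 0 0 0; 100 -3 -5 0 0 0 0; 100 -2 -3 0 0 0 0; 100 0 0 0 0 0 0; 100 0 0 0 0 0 0"}}

```text
time: 35.42
tool_pos: [0.4669, -0.1774, 0.1915]
tool_rot: [3.14, 0.0, 1.497]
contact_force: [-1.4, -0.1, -0.1]
opening: 0.0921
grip_force: 0.0
```

Run:
```python
from fit import *
T=robot.read_camera('top');S=robot.read_camera('scene')
im=S.copy();im['img']=np.hstack([T['img'],S['img']])[:320].copy()
im['img']=cv2.resize(im['img'],(800,200),interpolation=cv2.INTER_AREA);save(im,'end.png')
im['img']=cv2.resize(np.hstack([T['img'][130:220,180:430],S['img'][150:260,220:520][:90]]),None,fx=1.4,fy=1.4);save(im,'end.png')
for n,x0,d,h in(('xl',(.6536,.1858),.061,.115),('l',(.6468,.0941),.054,.095),('m',(.6399,.0023),.047,.075),('s',(.6331,-.0894),.04,.055)):
  for p in(S,T):
    for r in robot.trace(f'canister_{n}_mid',p)[:1]: print(n,p['shot'],fit([(p,r['pixels'].astype(np.float32))],x0,d,h,.016))
```

```text
xl 18 (array([0.65464018, 0.18456951]), np.float64(0.054060153757756954))
xl 17 (array([0.65363884, 0.18681763]), np.float64(0.04761904931673221))
l 18 (array([0.64666178, 0.09480698]), np.float64(0.08134352238608636))
l 17 (array([0.64805853, 0.095729  ]), np.float64(0.08532968634697446))
m 18 (array([0.64180314, 0.0035798 ]), np.float64(0.10704748458623138))
m 17 (array([0.64119398, 0.00490486]), np.float64(0.08645627625595183))
s 18 (array([ 0.63351043, -0.08957674]), np.float64(0.11858807296633533))
s 17 (array([ 0.63440111, -0.08753672]), np.float64(0.21474359585688665))
```

View pics/end.png

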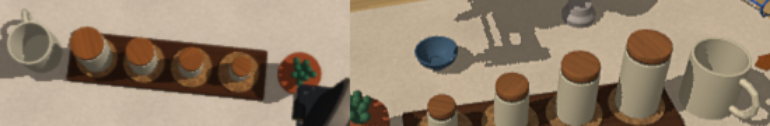

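All four stand upright, in height order from the mug, each within about 3 mm of its coaster's centre. The robot is clear.

```bash
python3 -c "
from cell import robot
print(robot.hand_in())"
```

```text
the job is handed in; nothing more can be done
None
```

The job is handed in at about 35 s of the 101 s: the four canisters stand upright in height order from the mug, each about 3 mm or less from its coaster's centre by the last camera check; no verdict came back.

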